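# Mesh the juicer's reamer with its drive

### The arm

A 7-joint arm with a two-finger parallel gripper is mounted at the origin on a cart in front of the work surface, level with it; the furniture and walls round the work are solid. World frame = base frame: x ahead of the robot, y to its left, z up, the work surface at z = 0. Lengths are in m, angles in rad, forces in N, time in s.
With the tool pointing down it reaches from about 0.425 to 0.875 m from the base axis. Payload 4.7 kg.
Tool frame: the origin (TCP) lies at the very end of the fingers, on their centre line; the grasp point (between the pads) lies env.grasp_offset behind it (env.grasp_offset is the distance from the TCP to the grasp point, in m); z points along the fingers, y is the line along which they close (so a half turn about z gives the same grasp; the last joint's range is limited). The gripper opens to 87 mm and grips with 3 to 60 N. Pads are 19 mm wide; open, the fingers measure 117 mm over their backs; the gripper's body (75 mm by 190 mm) begins 51 mm behind the grasp point.
Start: joints at [-1.237, 0.321, -0.07, 1.45, 0.023, 1.371, -0.057], TCP at [0.204, 0.617, 0.223] pointing down, gripper open.
Joint ranges: [-2.86, 2.86], [-0.3, 2.09], [-1.38, 1.24], [0.06, 2.45], [-1.56, 4.7], [0.09, 2.05], [-2.69, 2.69]. Speed limits (rad/s): [2.57, 2.57, 3.14, 3.14, 3.14, 3.14, 3.14].

### API

Orientations are given as a unit quaternion [w, x, y, z].
In Python, from bench import env, get_image, calibration, hand_in gives the robot as it stands.
- The arm moves only by the tool arm_command, never from a script. Its argument "rows" is a list of rows, each an object of numbers: "dx", "dy", "dz": the shift along the tool's x, y, z in cm; "wx", "wy", "wz": the turn, a rotation vector about the tool's x, y, z in rad; "gripper": the gripper's target within -1 to 1 (shut at 1, half-way at 0, fully open at -1). A call has 1 to 5 rows; each row is the pose to reach, as a shift and turn from the pose commanded when the call began, along the tool's axes at that moment; what a row does not reach only later rows make up. A row lasts 1/10 s, in which the tool goes at most 50 mm and 8.59 degrees, less where a joint would pass 70% of its speed; a pose out of reach is approached as far as the arm can. A call with a gripper value outside its range is refused whole. The fingers move at their own pace and stop on an object; the grip force is fixed at half the most. Time passes only in rows, so rows that repeat a pose let the fingers close. It gives the time, the measured TCP pose, the force, the opening and the grip force at its end, in the units of the state.
- env.sense(): the state, without advancing time (a new reading comes with each control period).
- get_image(name): name is "scene" or "top"; returns the picture (384x512x3 uint8, blue, green, red); there is no depth.
- calibration(name): a dict with "fx", "fy", "cx", "cy" (pixels), "xyz" and "orientation" of the camera in the world. Camera axes: x right, y up, looking along -z (the intrinsics and any distortion apply to the point x, -y, -z); pixel columns grow to the right and rows downward; lengths in m; the calibration is good to about 2 mm. A picture is of the moment at which its call begins. calibration takes no time and is no camera call.
- hand_in(): hands the job in; it is judged then, once.
The state is a dict: "clock": time; "joint_pos": joint angles; "qvel": joint speeds; "joint_torque": joint torques, N m; "tcp_pos": TCP position; "ee_rot": TCP orientation; "contact_force": force on the tool from outside, world axes, zero at the start; "torque": the same for the moment, N m; "width": finger opening in m; "gripper_force": force on a finger pad.
Only numpy, scipy, OpenCV 4.12 (cv2) and the standard library are available. Lean on these libraries where they do the work, as an engineer would, in place of code of your own. Each camera call takes 0.05 s, during which the arm holds its last target. There are 200 camera calls.

### The job

The orange reamer has been set on the citrus juicer's drive out of mesh, so it stands proud on top of the teeth. Turn it until its sockets line up with the teeth and it drops, then push it straight down fully home so that it is flush on its seat, and let go. Leave the bowl, the mug, the lime and the jar where they stand.

Things in the scene. Friction and masses are not known exactly. Their poses are not given: they have to be found in the camera images.
- juicer: Citrus juicer, fixed to the worktop: steel base 132 mm across, white dish on top (rim 156 mm across, 86 mm above the worktop, floor at 72 mm). Origin under its centre on the worktop, below the drive's axis; z up, the spout points to -x. Four black ridges on the dish floor lie along its x and y axes, in line with the drive's teeth. The drive does not turn.
- seat (a point): Centre of the seat, on the drive's axis: a white boss in the dish, 44 mm across, its flat top (this point) 88 mm above the worktop. Axes as the juicer's.
- drive_top (a point): On the drive's axis at the tooth tops, 106 mm above the worktop; axes as the juicer's. The black drive rises from the seat: four teeth in a cross along these x and y axes, 7 mm wide, tips 15 mm from the axis; on top a round pilot pin 8.4 mm across, up to 134 mm above the worktop.
- reamer_grip (a point): Loose orange reamer, 90 g: a square collar 48 x 48 mm, 28 mm high, with flat upright sides to grip, and a ribbed blunt cone on it. This point is on its axis, 16 mm above its underside; z up, x and y square to the flat sides. It starts on the tooth tops, this point 122 mm above the worktop, 20 to 70 degrees out of mesh; fully home this point is at 104 mm, the underside on the seat.
- reamer_foot (a point): Centre of the reamer's underside; axes as the reamer's. Here open four sockets in a cross along its x and y axes, 10 mm wide, ends 16.5 mm from the axis, 19 mm deep; the guide bore above them rides on the pilot pin. Every quarter turn fits, so turning 45 degrees or less either way is enough; the teeth enter within about 5 degrees.
- reamer_tip (a point): Top of the reamer's cone, on its axis, 58 mm above its underside. In mesh the reamer goes down 18 mm: about 10 mm nearly free, then the last 8 mm against two sprung catches that take a push of roughly 6 to 15 N and then hold it by friction. Push with the collar gripped or on this tip; opening a gripper can draw it up 1 to 2 mm, a push on the tip mends that.
- bowl: Small stoneware bowl, 84 mm in diameter, 37 mm high, standing in front of the juicer under the spout; origin at the centre of its underside. To be left alone.
- mug: White mug with a handle, 82 x 112 x 94 mm, to the left; origin under the mug. To be left alone.
- lime: Green lime, about 50 mm, to the right; origin at its underside. To be left alone.
- jar: Jar with a white lid, 64 mm in diameter, 87 mm high, behind the juicer; origin at the centre of its underside. To be left alone.

How it is judged:
By the outcome, as a careful person would: the job done as asked, in the order asked, and still so for the second after the job is handed in, with the robot touching nothing.
It also fails if it takes over 35 s, if anything falls off the work surface, if the arm or the gripper's body presses on something with over 40 N, if the wrist force passes 120 N, or if a joint passes its speed limit or range.

## Working session

There is one attempt and no reset: what is moved stays moved. The work goes in short steps, Python scripts to look and compute and a tool call to move; the robot and the scene stay as the last step left them, time stands still between calls to the robot, and variables do not carry over. Pictures are saved under pics/ and viewed, at most 10 in all, crops included, and the job is handed in when it is done.

Besides the shell and the picture viewer there is one more tool, called after "Emit:" as a command line: name --argument value ..., lists and objects as JSON in quotes. arm_command: Moves the arm, as the interface text tells. Its arguments: {"type":"object","properties":{"rows":{"type":"array","items":{"type":"object","properties":{"dx":{"type":"number"},"dy":{"type":"number"},"dz":{"type":"number"},"wx":{"type":"number"},"wy":{"type":"number"},"wz":{"type":"number"},"gripper":{"type":"number"}}}}},"required":["rows"]}

```bash
mkdir -p pics; python3 - <<'E'
from bench import env,get_image,calibration
import cv2
for n in("scene","top"):
    im=get_image(n);cv2.imwrite(f"pics/{n}0.png",im);print(n,calibration(n))
s=env.sense();print(s,env.grasp_offset)
E
```

```text
scene {'fx': 455.61298396312384, 'fy': 455.61298396312384, 'cx': 257.98875335434184, 'cy': 193.72965789660884, 'xyz': array([ 0.03641828, -0.87920027,  0.84181522]), 'orientation': array([ 0.85610932,  0.44853592, -0.12309675, -0.22525441])}
top {'fx': 445.90750125496965, 'fy': 445.90750125496965, 'cx': 249.5837873983697, 'cy': 188.01491061892906, 'xyz': array([0.41406029, 0.03027124, 1.25162631]), 'orientation': array([ 0.71443785,  0.02687185, -0.04510284, -0.69772645])}
{'clock': 0.1, 'joint_pos': array([-1.23687266,  0.32175293, -0.07012239,  1.45152435,  0.02259576,
        1.3707834 , -0.05690262]), 'qvel': array([-1.26970159e-03, -1.33487968e-03, -1.65568308e-03, -2.44749506e-04,
       -3.22662934e-04,  3.41818474e-05, -5.44464946e-05]), 'joint_torque': array([ 4.92714605e-05, -4.92571843e+01, -4.05557211e-01, -3.13393342e+01,
       -6.40147808e-02,  3.96600366e-02,  7.78519529e-05]), 'tcp_pos': array([0.20423095, 0.6165786 , 0.22158291]), 'ee_rot': array([-9.67179756e-05,  1.59201739e-01,  9.87245714e-01, -8.34663716e-04]), 'contact_force': array([ 0.2481296 ,  0.10578716, -0.21130166]), 'torque': array([-0.03731513, -0.03084131, -0.00262247]), 'gripper_force': 0.0, 'width': 0.08704840115854286} 0.0187
```

View pics/scene0.png

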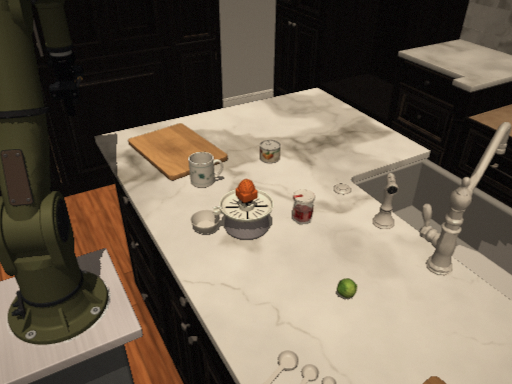

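View pics/top0.png

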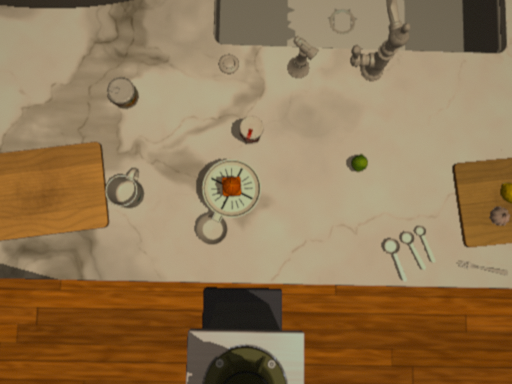

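The juicer is at about (231,188) in the top view and (247,212) in the scene view, with the bowl towards the robot at (210,228), the jar at (251,128) and the mug at (125,188). Next I enlarge the juicer.

```bash
cat > h.py <<'E'
import numpy as np,cv2
from scipy.spatial.transform import Rotation as R
from bench import calibration
def cam(n):
    c=calibration(n);w,x,y,z=c["orientation"];return c,R.from_quat([x,y,z,w]).as_matrix()
def ray(n,u,v,h):
    c,M=cam(n);d=M@np.array([(u-c["cx"])/c["fx"],-(v-c["cy"])/c["fy"],-1.]);o=c["xyz"];return o+d*(h-o[2])/d[2]
def proj(n,p):
    c,M=cam(n);q=(np.asarray(p)-c["xyz"])@M;return np.array([c["cx"]+c["fx"]*q[...,0]/-q[...,2],c["cy"]-c["fy"]*q[...,1]/-q[...,2]]).T
E
python3 - <<'E'
from h import *
t=cv2.imread("pics/top0.png");s=cv2.imread("pics/scene0.png")
# rectified top view at z=.072: 0.25mm... and scene
a=cv2.resize(t[152:224,195:267],(576,576),interpolation=cv2.INTER_CUBIC)
cv2.imwrite("pics/topc.png",a)
b=cv2.resize(s[170:245,190:290],(800,600),interpolation=cv2.INTER_CUBIC)
cv2.imwrite("pics/scenec.png",b)
print(ray("top",231,188,.086),ray("top",231,187,.15),ray("scene",247,205,.086),ray("top",210,228,.03),ray("top",251,127,.087),ray("top",125,188,.09))
E
```

```text
[0.53236557 0.05030229 0.086     ] [0.52836386 0.04926861 0.15      ] [0.53149179 0.03644589 0.086     ] [0.42715691 0.10549095 0.03      ] [0.69686426 0.00139984 0.087     ] [0.52506388 0.32552148 0.09      ]
```

View pics/topc.png

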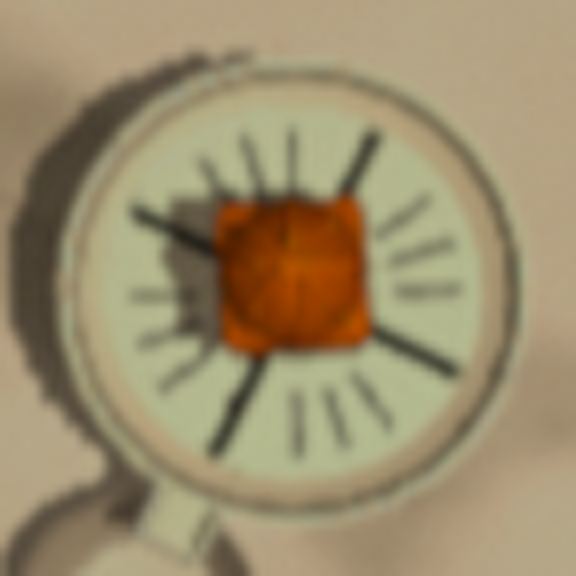

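View pics/scenec.png

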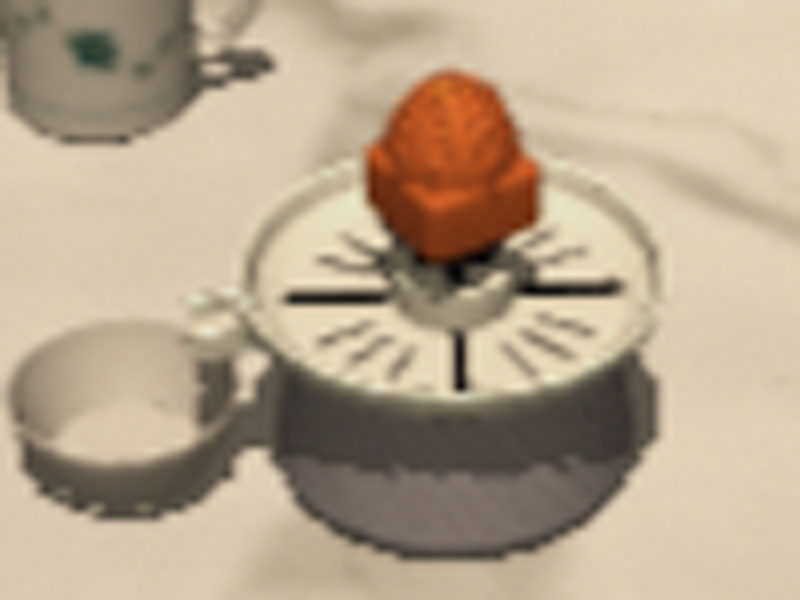

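```bash
python3 - <<'E'
from h import *
T=lambda x,y,h:ray("top",(x+.5)/8-.5+195,(y+.5)/8-.5+152,h)
S=lambda x,y,h:ray("scene",(x+.5)/8-.5+190,(y+.5)/8-.5+170,h)
a,b,c,d=[T(*p,.072)[:2] for p in((136,211),(376,133),(456,374),(214,455))]
def X(a,c,b,d):
    k=np.linalg.solve(np.array([c-a,b-d]).T,b-a);return a+k[0]*(c-a)
an=lambda v:np.degrees(np.arctan2(v[1],v[0]))
print("top juicer",X(a,c,b,d),an(a-c),an(b-d),an(b-d)-an(a-c),np.linalg.norm(a-c))
q=[T(*p,.134)[:2] for p in((216,199),(364,197),(371,350),(221,353))]
print("reamer",np.mean(q,0),[ (an(q[(i+1)%4]-q[i]),np.linalg.norm(q[(i+1)%4]-q[i])) for i in range(4)])
print("rim",T(289,288,.086))
a,c,b,d=[S(*p,.072)[:2] for p in((287,298),(620,287),(460,335),(459,388))]
print("scene",X(a,c,b,d),an(a-c),an(b-d),np.linalg.norm(a-c))
print("spout tip dir in top", T(175,520,.075))
print("tip",S(452,78,.164),T(290,272,.164))
E
```

```text
top juicer [0.53352173 0.04910666] 64.32134152342897 -25.07562741518401 -89.39696893861299 0.11940354011771247
reamer [0.53285781 0.04913558] [(np.float64(-87.7431714340006), np.float64(0.0466649149354299)), (np.float64(-175.99982347158397), np.float64(0.04852213819310089)), (np.float64(92.55931482887152), np.float64(0.04709702532542435)), (np.float64(3.4845275027682003), np.float64(0.04875951385130853))]
rim [0.53349937 0.05115259 0.086     ]
scene [0.53851617 0.048495  ] 154.14678117835706 60.73913930148359 0.11930769534781206
spout tip dir in top [0.45701602 0.08675963 0.075     ]
tip [0.5356408  0.04861995 0.164     ] [0.53044116 0.04958023 0.164     ]
```

The crops show the four ridges ending at about (136,211), (376,133), (456,374) and (214,455) in the top crop, and the orange collar as a near-upright square spanning 216–369 by 197–350. From these:
- **Axis:** about (0.535, 0.049).
- **Juicer yaw:** about -25.5°.
- **Reamer yaw:** about +3°, so it needs about -28.5° of turn.

Now I approach from above.

```bash
cat > d.py <<'E'
import sys,numpy as np
from scipy.spatial.transform import Rotation as R
from bench import env
s=env.sense();w,x,y,z=s["ee_rot"];M=R.from_quat([x,y,z,w])
p=np.array([float(v) for v in sys.argv[1:4]]);a=np.radians(float(sys.argv[4])) # y axis angle
Y=np.array([np.cos(a),np.sin(a),0]);Z=np.array([0,0,-1.]);G=R.from_matrix(np.array([np.cross(Y,Z),Y,Z]).T)
print("shift cm",np.round(M.inv().apply(p-s["tcp_pos"])*100,2),"rot",np.round((M.inv()*G).as_rotvec(),4),"tcp",s["tcp_pos"].round(4),"yaw",np.degrees(np.arctan2(*M.as_matrix()[1::-1,1])).round(2),"w",s["width"],"F",s["contact_force"].round(1),"j",s["joint_pos"].round(2),"t",s["clock"])
E
python3 d.py .535 .049 .215 3
```

```text
shift cm [-49.24 -43.48   0.73] rot [-1.4000e-03  1.1000e-03  1.1987e+00] tcp [0.2042 0.6166 0.2216] yaw 71.68 w 0.08704840115854286 F [ 0.2  0.1 -0.2] j [-1.24  0.32 -0.07  1.45  0.02  1.37 -0.06] t 0.1
```

Emit:
arm_command --rows '[{"dx": -49.2,"dy": -43.5,"dz": 0.5,"wz": 1.2,"gripper": -1},{"dx": -49.2,"dy": -43.5,"dz": 0.5,"wz": 1.2,"gripper": -1},{"dx": -49.2,"dy": -43.5,"dz": 0.5,"wz": 1.2,"gripper": -1},{"dx": -49.2,"dy": -43.5,"dz": 0.5,"wz": 1.2,"gripper": -1},{"dx": -49.2,"dy": -43.5,"dz": 0.5,"wz": 1.2,"gripper": -1}]'

```text
invalid input
```

```bash
python3 d.py .535 .049 .215 3
```

```text
shift cm [-49.24 -43.48   0.73] rot [-1.4000e-03  1.1000e-03  1.1987e+00] tcp [0.2042 0.6166 0.2216] yaw 71.68 w 0.08704840115854286 F [ 0.2  0.1 -0.2] j [-1.24  0.32 -0.07  1.45  0.02  1.37 -0.06] t 0.1
```

Emit:
arm_command --rows '[{"dx": -3.7,"dy": -3.3,"dz": 0,"wx": 0,"wy": 0,"wz": 0.1,"gripper": -1},{"dx": -7.4,"dy": -6.6,"dz": 0,"wx": 0,"wy": 0,"wz": 0.2,"gripper": -1},{"dx": -11.1,"dy": -9.9,"dz": 0,"wx": 0,"wy": 0,"wz": 0.3,"gripper": -1},{"dx": -14.8,"dy": -13.2,"dz": 0,"wx": 0,"wy": 0,"wz": 0.4,"gripper": -1},{"dx": -18.5,"dy": -16.5,"dz": 0,"wx": 0,"wy": 0,"wz": 0.5,"gripper": -1}]'

```text
clock: 0.6
tcp_pos: [0.3287, 0.4001, 0.2222]
ee_rot: [-0.0, 0.4, 0.916, -0.0]
contact_force: [1.3, 0.7, 0.8]
width: 0.0869
gripper_force: 0.0
```

```bash
python3 d.py .535 .049 .215 3
```

```text
shift cm [-39.78  -8.72   0.72] rot [-3.000e-04  2.000e-04  6.946e-01] tcp [0.3287 0.4001 0.2222] yaw 42.8 w 0.08689494089619842 F [1.3 0.7 0.8] j [-1.03  0.04  0.1   1.78 -0.    1.32 -0.18] t 0.6
```

Emit:
arm_command --rows '[{"dx": -4.8,"dy": -1,"dz": 0,"wx": 0,"wy": 0,"wz": 0.1,"gripper": -1},{"dx": -9.6,"dy": -2.1,"dz": 0,"wx": 0,"wy": 0,"wz": 0.2,"gripper": -1},{"dx": -14.4,"dy": -3.1,"dz": 0,"wx": 0,"wy": 0,"wz": 0.3,"gripper": -1},{"dx": -19.2,"dy": -4.2,"dz": 0,"wx": 0,"wy": 0,"wz": 0.4,"gripper": -1},{"dx": -24,"dy": -5.3,"dz": 0,"wx": 0,"wy": 0,"wz": 0.5,"gripper": -1}]'

```text
clock: 1.1
tcp_pos: [0.4535, 0.1887, 0.2224]
ee_rot: [-0.0, 0.615, 0.789, 0.0]
contact_force: [1.0, 0.6, 0.2]
width: 0.0872
gripper_force: 0.0
```

```bash
python3 d.py .535 .049 .215 3
```

```text
shift cm [-15.54   4.48   0.73] rot [-1.000e-04 -3.000e-04  1.947e-01] tcp [0.4535 0.1887 0.2224] yaw 14.16 w 0.08716430256707289 F [1.  0.6 0.2] j [-0.79 -0.03  0.34  1.84  0.01  1.32 -0.21] t 1.1
```

Emit:
arm_command --rows '[{"dx": -4.5,"dy": 1.3,"dz": 0,"wx": 0,"wy": 0,"wz": 0.1,"gripper": -1},{"dx": -9,"dy": 2.6,"dz": 0,"wx": 0,"wy": 0,"wz": 0.19,"gripper": -1},{"dx": -13,"dy": 3.8,"dz": 0,"wx": 0,"wy": 0,"wz": 0.19,"gripper": -1},{"dx": -15.5,"dy": 4.5,"dz": 0,"wx": 0,"wy": 0,"wz": 0.19,"gripper": -1},{"dx": -15.5,"dy": 4.5,"dz": 0,"wx": 0,"wy": 0,"wz": 0.19,"gripper": -1}]'

```text
clock: 1.6
tcp_pos: [0.5364, 0.0466, 0.2223]
ee_rot: [0.001, 0.688, 0.726, -0.001]
contact_force: [0.6, -0.5, 0.5]
width: 0.0871
gripper_force: 0.0
```

```bash
python3 d.py .535 .049 .107 3; python3 -c "
from bench import get_image;import cv2
s=get_image('scene');cv2.imwrite('pics/s2.png',cv2.resize(s[140:260,160:320],(800,600),interpolation=cv2.INTER_CUBIC))"
```

```text
shift cm [ 0.27 -0.13 11.53] rot [0.0003 0.0024 0.0011] tcp [0.5364 0.0466 0.2223] yaw 3.06 w 0.0871325083712874 F [ 0.6 -0.5  0.5] j [-0.62  0.08  0.51  1.75 -0.04  1.32 -0.05] t 1.6
```

View pics/s2.png

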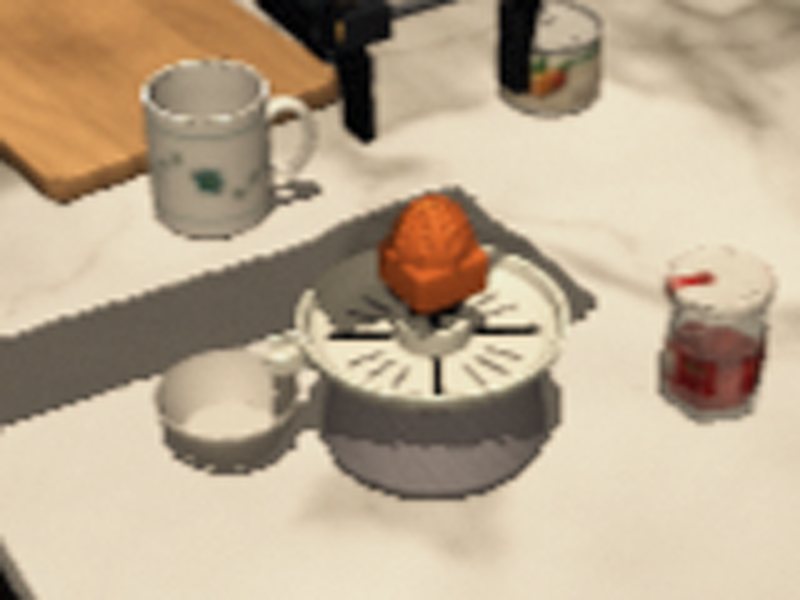

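The fingers straddle the reamer: fingertips at about (360,130) and (518,85) in the crop, reamer at (433,255). I descend now.

Emit:
arm_command --rows '[{"dx": 0.2,"dy": -0.1,"dz": 3.5,"wx": 0,"wy": 0,"wz": 0,"gripper": -1},{"dx": 0.2,"dy": -0.1,"dz": 7,"wx": 0,"wy": 0,"wz": 0,"gripper": -1},{"dx": 0.2,"dy": -0.1,"dz": 10,"wx": 0,"wy": 0,"wz": 0,"gripper": -1},{"dx": 0.2,"dy": -0.1,"dz": 11.5,"wx": 0,"wy": 0,"wz": 0,"gripper": -1},{"dx": 0.2,"dy": -0.1,"dz": 11.5,"wx": 0,"wy": 0,"wz": 0,"gripper": -1}]'

```text
clock: 2.15
tcp_pos: [0.532, 0.0547, 0.1055]
ee_rot: [-0.001, 0.685, 0.729, -0.002]
contact_force: [1.0, 0.6, -0.1]
width: 0.0868
gripper_force: 0.0
```

```bash
python3 d.py .535 .049 .107 3
```

```text
shift cm [-0.59  0.26 -0.15] rot [-0.0046  0.0005  0.0105] tcp [0.532  0.0547 0.1055] yaw 3.6 w 0.08679382509709098 F [ 1.   0.6 -0.1] j [-0.61  0.18  0.5   1.89 -0.1   1.1  -0.  ] t 2.15
```

Emit:
arm_command --rows '[{"dx": 0,"dy": 0,"dz": 0,"wx": 0,"wy": 0,"wz": 0,"gripper": -1},{"dx": 0,"dy": 0,"dz": 0,"wx": 0,"wy": 0,"wz": 0,"gripper": -1}]'

```text
clock: 2.35
tcp_pos: [0.5354, 0.0542, 0.1093]
ee_rot: [0.001, 0.685, 0.728, 0.001]
contact_force: [0.3, -0.4, 0.1]
width: 0.0871
gripper_force: 0.0
```

```bash
python3 d.py .535 .049 .107 3
```

```text
shift cm [-0.51 -0.07  0.23] rot [ 0.003  -0.0008  0.0091] tcp [0.5354 0.0542 0.1093] yaw 3.52 w 0.08708638420102809 F [ 0.3 -0.4  0.1] j [-0.61  0.18  0.5   1.89 -0.1   1.1  -0.  ] t 2.35
```

Emit:
arm_command --rows '[{"dx": -0.5,"dy": -0.05,"dz": 0.2,"wx": 0,"wy": 0,"wz": 0.01,"gripper": -1},{"dx": -0.5,"dy": -0.05,"dz": 0.2,"wx": 0,"wy": 0,"wz": 0.01,"gripper": -1},{"dx": -0.5,"dy": -0.05,"dz": 0.2,"wx": 0,"wy": 0,"wz": 0.01,"gripper": -1}]'

```text
clock: 2.65
tcp_pos: [0.5342, 0.0483, 0.106]
ee_rot: [0.0, 0.689, 0.725, 0.0]
contact_force: [-0.2, 1.0, 0.1]
width: 0.0869
gripper_force: 0.0
```

```bash
python3 d.py .535 .049 .107 3; python3 -c "
from bench import get_image;import cv2
s=get_image('scene');cv2.imwrite('pics/s3.png',cv2.resize(s[165:240,195:295],(800,600),interpolation=cv2.INTER_CUBIC))"
```

```text
shift cm [ 0.07  0.09 -0.1 ] rot [ 0.0008 -0.0003 -0.0021] tcp [0.5342 0.0483 0.106 ] yaw 2.88 w 0.08693626378294661 F [-0.2  1.   0.1] j [-0.6   0.18  0.51  1.89 -0.1   1.09 -0.  ] t 2.65
```

View pics/s3.png

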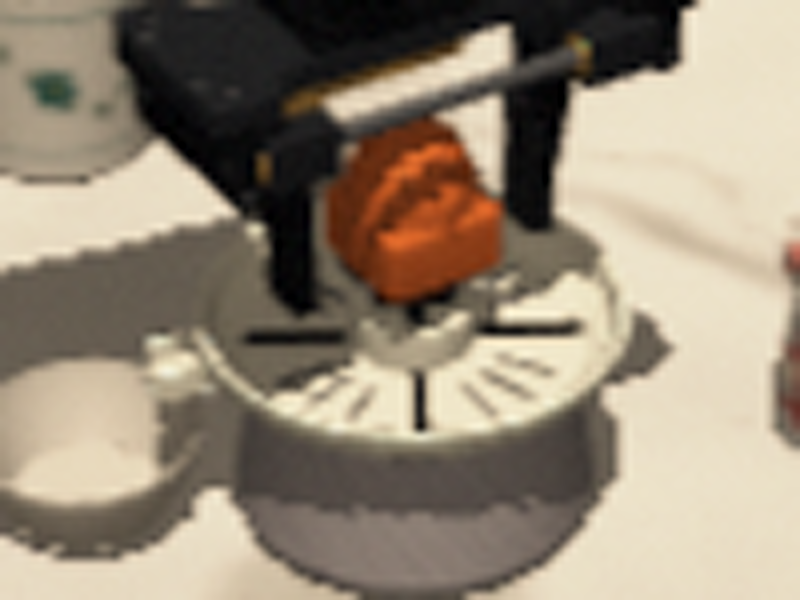

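The open fingers straddle the collar: left fingertip at about (300,305), right at (535,225), collar between them at (415,240). I close now.

Emit:
arm_command --rows '[{"dx": 0.05,"dy": 0.05,"dz": -0.1,"wx": 0,"wy": 0,"wz": 0,"gripper": 1},{"dx": 0.05,"dy": 0.05,"dz": -0.1,"wx": 0,"wy": 0,"wz": 0,"gripper": 1},{"dx": 0.05,"dy": 0.05,"dz": -0.1,"wx": 0,"wy": 0,"wz": 0,"gripper": 1},{"dx": 0.05,"dy": 0.05,"dz": -0.1,"wx": 0,"wy": 0,"wz": 0,"gripper": 1},{"dx": 0.05,"dy": 0.05,"dz": -0.1,"wx": 0,"wy": 0,"wz": 0,"gripper": 1}]'

```text
clock: 3.2
tcp_pos: [0.5344, 0.0492, 0.1066]
ee_rot: [-0.0, 0.689, 0.725, 0.0]
contact_force: [0.8, -0.2, 0.4]
width: 0.0551
gripper_force: 0.0
```

```bash
python3 d.py .535 .049 .107 -25.5
```

```text
shift cm [-0.02  0.06 -0.04] rot [-0.     -0.      0.4961] tcp [0.5344 0.0492 0.1066] yaw 2.92 w 0.055060844698297404 F [ 0.8 -0.2  0.4] j [-0.6   0.18  0.51  1.89 -0.1   1.09 -0.  ] t 3.2
```

Emit:
arm_command --rows '[{"dx": 0,"dy": 0,"dz": 0,"wx": 0,"wy": 0,"wz": 0,"gripper": 1},{"dx": 0,"dy": 0,"dz": 0,"wx": 0,"wy": 0,"wz": 0,"gripper": 1},{"dx": 0,"dy": 0,"dz": 0,"wx": 0,"wy": 0,"wz": 0,"gripper": 1},{"dx": 0,"dy": 0,"dz": 0,"wx": 0,"wy": 0,"wz": 0,"gripper": 1}]'

```text
clock: 3.6
tcp_pos: [0.5344, 0.0491, 0.1066]
ee_rot: [0.0, 0.689, 0.725, 0.0]
contact_force: [-0.3, 0.4, -0.1]
width: 0.0479
gripper_force: 29.8
```

```bash
python3 d.py .535 .049 .107 -25.5
```

```text
shift cm [-0.02  0.06 -0.04] rot [ 1.000e-04 -0.000e+00  4.961e-01] tcp [0.5344 0.0491 0.1066] yaw 2.93 w 0.047900447644385016 F [-0.3  0.4 -0.1] j [-0.6   0.18  0.51  1.89 -0.1   1.09 -0.  ] t 3.6
```

Gripped: 47.9 mm opening, 30 N, almost no side force. Now I turn it.

Emit:
arm_command --rows '[{"dx": 0,"dy": 0,"dz": 0,"wx": 0,"wy": 0,"wz": 0.12,"gripper": 1},{"dx": 0,"dy": 0,"dz": 0,"wx": 0,"wy": 0,"wz": 0.24,"gripper": 1},{"dx": 0,"dy": 0,"dz": 0,"wx": 0,"wy": 0,"wz": 0.36,"gripper": 1},{"dx": 0,"dy": 0,"dz": 0,"wx": 0,"wy": 0,"wz": 0.49,"gripper": 1},{"dx": 0,"dy": 0,"dz": 0,"wx": 0,"wy": 0,"wz": 0.49,"gripper": 1}]'

```text
clock: 4.1
tcp_pos: [0.5342, 0.0491, 0.1064]
ee_rot: [-0.0, 0.844, 0.536, -0.0]
contact_force: [-0.7, 0.3, -0.8]
width: 0.0481
gripper_force: 29.8
```

Emit:
arm_command --rows '[{"dx": 0,"dy": 0,"dz": 0,"wx": 0,"wy": 0,"wz": 0,"gripper": 1},{"dx": 0,"dy": 0,"dz": 0,"wx": 0,"wy": 0,"wz": 0,"gripper": 1}]'

```text
clock: 4.3
tcp_pos: [0.5343, 0.0492, 0.1065]
ee_rot: [-0.0, 0.844, 0.537, -0.0]
contact_force: [-0.8, -0.6, -0.8]
width: 0.048
gripper_force: 29.8
```

```bash
python3 d.py .535 .049 .107 -25.5
```

```text
shift cm [ 0.01  0.07 -0.05] rot [-0.0001  0.0001  0.0083] tcp [0.5343 0.0492 0.1065] yaw -25.03 w 0.04797539369035766 F [-0.8 -0.6 -0.8] j [-0.65  0.18  0.56  1.89 -0.11  1.09 -0.48] t 4.3
```

Slow push down, watching the force: 6 mm first.

Emit:
arm_command --rows '[{"dx": 0,"dy": 0,"dz": 0.15,"wx": 0,"wy": 0,"wz": 0.01,"gripper": 1},{"dx": 0,"dy": 0,"dz": 0.3,"wx": 0,"wy": 0,"wz": 0.01,"gripper": 1},{"dx": 0,"dy": 0,"dz": 0.45,"wx": 0,"wy": 0,"wz": 0.01,"gripper": 1},{"dx": 0,"dy": 0,"dz": 0.6,"wx": 0,"wy": 0,"wz": 0.01,"gripper": 1},{"dx": 0,"dy": 0,"dz": 0.6,"wx": 0,"wy": 0,"wz": 0.01,"gripper": 1}]'

```text
clock: 4.8
tcp_pos: [0.5342, 0.0491, 0.1003]
ee_rot: [-0.0, 0.847, 0.532, -0.0]
contact_force: [0.6, -0.0, 0.1]
width: 0.0478
gripper_force: 29.8
```

```bash
python3 d.py .535 .049 .089 -25.5
```

```text
shift cm [0.02 0.08 1.13] rot [-0.0003  0.0003 -0.0037] tcp [0.5342 0.0491 0.1003] yaw -25.71 w 0.04777030031299187 F [ 0.6 -0.   0.1] j [-0.65  0.19  0.56  1.9  -0.11  1.08 -0.49] t 4.8
```

It dropped 6 mm with no force, so it is in mesh. I continue down.

Emit:
arm_command --rows '[{"dx": 0,"dy": 0,"dz": 0.3,"wx": 0,"wy": 0,"wz": 0,"gripper": 1},{"dx": 0,"dy": 0,"dz": 0.55,"wx": 0,"wy": 0,"wz": 0,"gripper": 1},{"dx": 0,"dy": 0,"dz": 0.8,"wx": 0,"wy": 0,"wz": 0,"gripper": 1},{"dx": 0,"dy": 0,"dz": 1.0,"wx": 0,"wy": 0,"wz": 0,"gripper": 1},{"dx": 0,"dy": 0,"dz": 1.1,"wx": 0,"wy": 0,"wz": 0,"gripper": 1}]'

```text
clock: 5.3
tcp_pos: [0.5348, 0.0492, 0.0895]
ee_rot: [0.0, 0.847, 0.532, 0.0]
contact_force: [0.5, -0.7, 1.4]
width: 0.048
gripper_force: 29.8
```

```bash
python3 d.py .535 .049 .089 -25.5
```

```text
shift cm [-0.01  0.03  0.05] rot [ 0.0008 -0.0004 -0.0039] tcp [0.5348 0.0492 0.0895] yaw -25.72 w 0.04796206037290377 F [ 0.5 -0.7  1.4] j [-0.64  0.21  0.56  1.91 -0.12  1.06 -0.48] t 5.3
```

Emit:
arm_command --rows '[{"dx": 0,"dy": 0,"dz": 0.1,"wx": 0,"wy": 0,"wz": 0,"gripper": 1},{"dx": 0,"dy": 0,"dz": 0.2,"wx": 0,"wy": 0,"wz": 0,"gripper": 1},{"dx": 0,"dy": 0,"dz": 0.3,"wx": 0,"wy": 0,"wz": 0,"gripper": 1},{"dx": 0,"dy": 0,"dz": 0.3,"wx": 0,"wy": 0,"wz": 0,"gripper": 1}]'

```text
clock: 5.7
tcp_pos: [0.5348, 0.0491, 0.0885]
ee_rot: [-0.0, 0.847, 0.532, 0.0]
contact_force: [-3.8, -0.8, 13.1]
width: 0.048
gripper_force: 29.8
```

```bash
python3 d.py .535 .049 .089 -25.5
```

```text
shift cm [-0.    0.02 -0.05] rot [-0.0001 -0.001  -0.004 ] tcp [0.5348 0.0491 0.0885] yaw -25.73 w 0.04804494644178169 F [-3.8 -0.8 13.1] j [-0.64  0.21  0.56  1.91 -0.13  1.06 -0.48] t 5.7
```

Emit:
arm_command --rows '[{"dx": 0,"dy": 0,"dz": 0.15,"wx": 0,"wy": 0,"wz": 0,"gripper": 1},{"dx": 0,"dy": 0,"dz": 0.3,"wx": 0,"wy": 0,"wz": 0,"gripper": 1},{"dx": 0,"dy": 0,"dz": 0.3,"wx": 0,"wy": 0,"wz": 0,"gripper": 1}]'

```text
clock: 6.0
tcp_pos: [0.5348, 0.0492, 0.0883]
ee_rot: [-0.001, 0.847, 0.532, 0.001]
contact_force: [-11.2, -1.1, 33.1]
width: 0.0476
gripper_force: 29.9
```

```bash
python3 d.py .535 .049 .089 -25.5
```

```text
shift cm [-0.01  0.02 -0.07] rot [-0.0013 -0.0021 -0.0035] tcp [0.5348 0.0492 0.0883] yaw -25.7 w 0.04761514669376695 F [-11.2  -1.1  33.1] j [-0.64  0.21  0.56  1.91 -0.13  1.06 -0.48] t 6.0
```

There is a firm stop 18 mm down with 33 N on it, so it is seated. I relieve the push and open.

Emit:
arm_command --rows '[{"dx": 0,"dy": 0,"dz": -0.4,"wx": 0,"wy": 0,"wz": 0,"gripper": 1},{"dx": 0,"dy": 0,"dz": -0.4,"wx": 0,"wy": 0,"wz": 0,"gripper": 1},{"dx": 0,"dy": 0,"dz": -0.4,"wx": 0,"wy": 0,"wz": 0,"gripper": -1},{"dx": 0,"dy": 0,"dz": -0.4,"wx": 0,"wy": 0,"wz": 0,"gripper": -1},{"dx": 0,"dy": 0,"dz": -0.4,"wx": 0,"wy": 0,"wz": 0,"gripper": -1}]'

```text
clock: 6.5
tcp_pos: [0.5337, 0.0491, 0.0867]
ee_rot: [-0.0, 0.847, 0.532, -0.001]
contact_force: [0.3, 0.3, -0.5]
width: 0.0647
gripper_force: 0.0
```

Emit:
arm_command --rows '[{"dx": 0,"dy": 0,"dz": 0,"wx": 0,"wy": 0,"wz": 0,"gripper": -1},{"dx": 0,"dy": 0,"dz": 0,"wx": 0,"wy": 0,"wz": 0,"gripper": -1},{"dx": 0,"dy": 0,"dz": 0,"wx": 0,"wy": 0,"wz": 0,"gripper": -1},{"dx": 0,"dy": 0,"dz": 0,"wx": 0,"wy": 0,"wz": 0,"gripper": -1}]'

```text
clock: 6.9
tcp_pos: [0.5344, 0.0492, 0.0875]
ee_rot: [-0.0, 0.847, 0.532, -0.0]
contact_force: [-0.0, -0.0, -0.1]
width: 0.0859
gripper_force: 0.0
```

```bash
python3 d.py .535 .049 .19 -25.5
```

```text
shift cm [ 1.000e-02  6.000e-02 -1.025e+01] rot [-0.      0.     -0.0039] tcp [0.5344 0.0492 0.0875] yaw -25.72 w 0.08591835640918905 F [-0.  -0.  -0.1] j [-0.64  0.21  0.56  1.91 -0.13  1.06 -0.48] t 6.9
```

Released. I rise straight up, close the fingers, and press once on the tip in case the opening drew it up.

Emit:
arm_command --rows '[{"dx": 0,"dy": 0,"dz": -3,"wx": 0,"wy": 0,"wz": 0,"gripper": -1},{"dx": 0,"dy": 0.05,"dz": -6,"wx": 0,"wy": 0,"wz": 0,"gripper": -1},{"dx": 0,"dy": 0.05,"dz": -9,"wx": 0,"wy": 0,"wz": 0,"gripper": 1},{"dx": 0,"dy": 0.05,"dz": -9,"wx": 0,"wy": 0,"wz": 0,"gripper": 1},{"dx": 0,"dy": 0.05,"dz": -9,"wx": 0,"wy": 0,"wz": 0,"gripper": 1}]'

```text
clock: 7.4
tcp_pos: [0.5352, 0.049, 0.178]
ee_rot: [0.0, 0.847, 0.532, 0.001]
contact_force: [-1.0, -0.4, -0.6]
width: 0.0708
gripper_force: 0.0
```

Emit:
arm_command --rows '[{"dx": 0,"dy": 0,"dz": 0,"wx": 0,"wy": 0,"wz": 0,"gripper": 1},{"dx": 0,"dy": 0,"dz": 0,"wx": 0,"wy": 0,"wz": 0,"gripper": 1},{"dx": 0,"dy": 0,"dz": 0,"wx": 0,"wy": 0,"wz": 0,"gripper": 1},{"dx": 0,"dy": 0,"dz": 0,"wx": 0,"wy": 0,"wz": 0,"gripper": 1},{"dx": 0,"dy": 0,"dz": 0,"wx": 0,"wy": 0,"wz": 0,"gripper": 1}]'

```text
clock: 7.9
tcp_pos: [0.5347, 0.0489, 0.1772]
ee_rot: [-0.0, 0.847, 0.532, -0.0]
contact_force: [0.4, 0.5, -0.8]
width: 0.0309
gripper_force: 0.0
```

Emit:
arm_command --rows '[{"dx": 0,"dy": 0,"dz": 0,"wx": 0,"wy": 0,"wz": 0,"gripper": 1},{"dx": 0,"dy": 0,"dz": 0,"wx": 0,"wy": 0,"wz": 0,"gripper": 1},{"dx": 0,"dy": 0,"dz": 0,"wx": 0,"wy": 0,"wz": 0,"gripper": 1},{"dx": 0,"dy": 0,"dz": 0,"wx": 0,"wy": 0,"wz": 0,"gripper": 1},{"dx": 0,"dy": 0,"dz": 0,"wx": 0,"wy": 0,"wz": 0,"gripper": 1}]'

```text
clock: 8.4
tcp_pos: [0.5349, 0.0489, 0.1776]
ee_rot: [-0.0, 0.847, 0.532, 0.0]
contact_force: [-0.3, -0.4, -0.7]
width: 0.0012
gripper_force: 0.0
```

```bash
python3 d.py .5347 .0492 .148 -25.7; python3 -c "
from bench import get_image;import cv2
s=get_image('scene');cv2.imwrite('pics/s4.png',cv2.resize(s[165:240,195:295],(800,600),interpolation=cv2.INTER_CUBIC))"
```

```text
shift cm [ 0.02 -0.03  2.96] rot [ 0.     -0.0001 -0.0004] tcp [0.5349 0.0489 0.1776] yaw -25.72 w 0.0012239968422343983 F [-0.3 -0.4 -0.7] j [-0.67  0.11  0.57  1.81 -0.06  1.24 -0.53] t 8.4
```

View pics/s4.png

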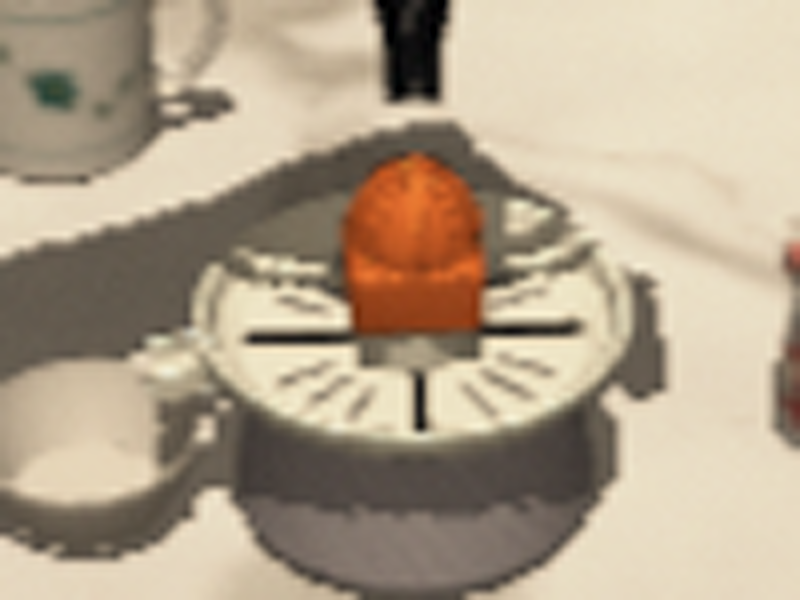

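The reamer is square with the ridges and low on the boss (collar bottom edge at about (417,330)). The closed fingers are centred above its tip at (415,95). Now I press on the tip.

Emit:
arm_command --rows '[{"dx": 0,"dy": 0,"dz": 1.5,"wx": 0,"wy": 0,"wz": 0,"gripper": 1},{"dx": 0,"dy": 0,"dz": 2.6,"wx": 0,"wy": 0,"wz": 0,"gripper": 1},{"dx": 0,"dy": 0,"dz": 2.9,"wx": 0,"wy": 0,"wz": 0,"gripper": 1},{"dx": 0,"dy": 0,"dz": 3.1,"wx": 0,"wy": 0,"wz": 0,"gripper": 1},{"dx": 0,"dy": 0,"dz": 3.2,"wx": 0,"wy": 0,"wz": 0,"gripper": 1}]'

```text
clock: 8.95
tcp_pos: [0.5344, 0.0488, 0.1467]
ee_rot: [-0.001, 0.847, 0.532, -0.001]
contact_force: [-6.8, -0.4, 15.4]
width: 0.0005
gripper_force: 7.9
```

Emit:
arm_command --rows '[{"dx": 0,"dy": 0,"dz": 0.1,"wx": 0,"wy": 0,"wz": 0,"gripper": 1},{"dx": 0,"dy": 0,"dz": 0.2,"wx": 0,"wy": 0,"wz": 0,"gripper": 1},{"dx": 0,"dy": 0,"dz": 0.2,"wx": 0,"wy": 0,"wz": 0,"gripper": 1}]'

```text
clock: 9.25
tcp_pos: [0.5346, 0.0488, 0.1466]
ee_rot: [-0.001, 0.847, 0.532, -0.0]
contact_force: [-10.0, -0.4, 22.2]
width: 0.0004
gripper_force: 11.0
```

Emit:
arm_command --rows '[{"dx": 0,"dy": 0,"dz": 0.2,"wx": 0,"wy": 0,"wz": 0,"gripper": 1},{"dx": 0,"dy": 0,"dz": 0.2,"wx": 0,"wy": 0,"wz": 0,"gripper": 1}]'

```text
clock: 9.45
tcp_pos: [0.5347, 0.0489, 0.1465]
ee_rot: [-0.001, 0.847, 0.532, 0.0]
contact_force: [-14.1, -1.7, 33.3]
width: 0.0003
gripper_force: 16.5
```

Emit:
arm_command --rows '[{"dx": 0,"dy": 0,"dz": -2,"wx": 0,"wy": 0,"wz": 0,"gripper": 1},{"dx": 0,"dy": 0,"dz": -5,"wx": 0,"wy": 0,"wz": 0,"gripper": 1},{"dx": 0,"dy": 0,"dz": -9,"wx": 0,"wy": 0,"wz": 0,"gripper": 1},{"dx": 0,"dy": 0,"dz": -9,"wx": 0,"wy": 0,"wz": 0,"gripper": 1},{"dx": 0,"dy": 0,"dz": -9,"wx": 0,"wy": 0,"wz": 0,"gripper": 1}]'

```text
clock: 9.95
tcp_pos: [0.5353, 0.049, 0.2321]
ee_rot: [0.0, 0.847, 0.532, 0.001]
contact_force: [-0.7, -0.3, -0.5]
width: 0.0003
gripper_force: 0.0
```

```bash
python3 d.py .5347 .0492 .148 -25.7; python3 -c "
from bench import get_image;import cv2
s=get_image('scene');cv2.imwrite('pics/s5.png',cv2.resize(s[140:260,170:330],(800,600),interpolation=cv2.INTER_CUBIC))"
```

```text
shift cm [-0.02 -0.07  8.41] rot [ 0.0011 -0.0013 -0.0004] tcp [0.5353 0.049  0.2321] yaw -25.72 w 0.0003228705907435582 F [-0.7 -0.3 -0.5] j [-0.68  0.07  0.57  1.74 -0.04  1.34 -0.55] t 9.95
```

View pics/s5.png

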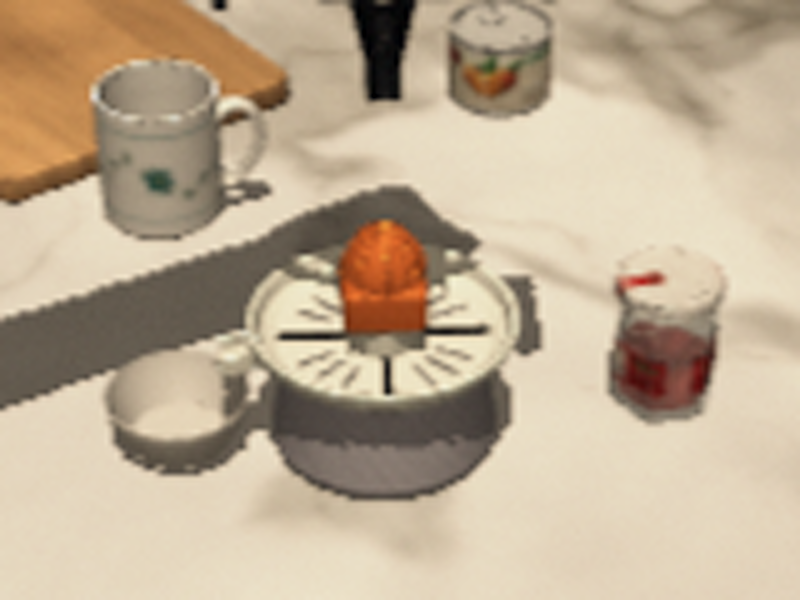

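The reamer sits square and flush on the boss at about (385,300). The bowl, mug and jar have not moved, and the gripper is clear at (385,80).

```bash
python3 -c "
from bench import hand_in
print(hand_in())"
```

```text
the job is handed in; nothing more can be done
None
```

The reamer is in mesh and pushed fully home (18 mm down to a firm stop, then pressed once more on the tip). I let go, left the bowl, mug, lime and jar untouched, and handed the job in at about 10 s.

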